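# Clear the sprung cradle and press the flask into it

## Robot

A 7-joint arm with a two-finger parallel gripper is mounted at the origin on the work surface. World frame = base frame: x ahead of the robot, y to its left, z up, the work surface at z = 0. Lengths are in m, angles in rad, forces in N, time in s.
With the tool pointing down it reaches from about 0.425 to 1.025 m from the base axis. Payload 9.4 kg.
Tool frame: the origin (TCP) lies at the very end of the fingers, on their centre line; the grasp point (between the pads) lies 19 mm behind it; z points along the fingers, y is the line along which they close (so a half turn about z gives the same grasp; the last joint's range is limited). The gripper opens to 93 mm and grips with 3 to 60 N. Pads are 15 mm wide; open, the fingers measure 128 mm over their backs; the gripper's body (75 mm by 188 mm) begins 65 mm behind the grasp point.
Start: joints at [-1.375, 0.599, -0.003, 1.599, 0.002, 0.943, -0.08], TCP at [0.195, 0.698, 0.219] pointing down, gripper open.
Joint ranges: [-2.57, 2.57], [-0.35, 1.97], [-1.29, 1.29], [0.11, 2.56], [-1.05, 4.19], [0.11, 1.86], [-2.63, 2.63]. Speed limits (rad/s): [2.22, 2.22, 3.01, 3.01, 3.14, 3.14, 3.14].

## Interface

Orientations are given as a 3x3 rotation matrix whose columns are the frame's x, y, z axes.
In Python, from cell import r gives the robot as it stands.
- The arm moves only by the shell command python3 -m creep 'ROWS' [FORCE]. ROWS is JSON, a list of rows, each a list of 3 entries, a list of its own where there are three numbers: the closure, from 0 (fully open) to 1 (shut), then the shift along the tool's x, y, z in mm, then the turn, a rotation vector about the tool's x, y, z in rad. In form: [[claw, [dx, dy, dz], [wx, wy, wz]], ...]. A call has 1 to 12 rows; each row is the pose to reach, as a shift and turn from the pose commanded when the call began, along the tool's axes at that moment; what a row does not reach only later rows make up. A row lasts 1/10 s, in which the tool goes at most 50 mm and 8.59 degrees, less where a joint would pass 70% of its speed; a pose out of reach is approached as far as the arm can. A call with a gripper value outside its range is refused whole. The fingers move at their own pace and stop on an object; FORCE is the grip in N (left out, the last holds). Time passes only in rows, so rows that repeat a pose let the fingers close. It gives the time, the measured TCP pose, the force, the opening and the grip force at its end, in the units of the state.
- r.observe(): the state, without advancing time (a new reading comes with each control period).
- r.camera(name): name is "scene" or "top" or "wrist"; returns the picture (480x640x3 uint8, red, green, blue); there is no depth.
- r.get_calibration(name): a dict with "camera_matrix" (3x3 intrinsics, pixels), "camera_from_world" (4x4, takes a point from world to camera coordinates). Camera axes: x right, y down, z forward; pixel columns grow to the right and rows downward; lengths in m; the calibration is good to about 2 mm. A picture is of the moment at which its call begins: read the wrist's pose just before it. get_calibration takes no time and is no camera call; for the wrist camera it gives the pose at the moment of the call.
- r.job_done(): hands the job in; it is judged then, once.
The state is a dict: "time_s": time; "joint_pos": joint angles; "qvel": joint speeds; "joint_efforts": joint torques, N m; "tool_pos": TCP position; "orientation": TCP orientation; "wrist_force": force on the tool from outside, world axes, zero at the start; "wrist_torque": the same for the moment, N m; "finger_gap": opening from 0.0 (shut) to 1.0 (fully open); "grasp_force": force on a finger pad.
Only numpy, scipy, OpenCV 4.12 (cv2) and the standard library are available. Lean on these libraries where they do the work, as an engineer would, in place of code of your own. Each camera call takes 0.05 s, during which the arm holds its last target. There are 200 camera calls.

## Task

Two closed sample tins have been left on the sprung ring cradle: take them off and stack them squarely, edges flush, on the third tin standing on the table, making one column of three. Then lift the stoppered round flask off its cork ring, seat it upright in the cradle's ring and gently press it straight down until the ring is close to the bottom of its spring travel. Finish while still holding the flask pressed down like that, do not let go, and leave the bowls, beaker and marker where they are.

Things in the scene. Friction and masses are not known exactly. Their poses are not given: they have to be found in the camera images.
- cradle: the sprung ring cradle, fixed to the table: a grey base plate 120 x 120 mm and 12 mm thick with three upright steel sleeves carrying a spring-borne horizontal steel ring on its vertical axis. Origin at the centre of the plate's underside, z up; the ring's top face is 80 mm above the table when up, so the two tins that start lying one on the other on it have their undersides at 80 and 120 mm
- cradle_seat (a point): centre of the top face of the cradle's ring (moves down with it). The ring has outer diameter 90 mm, inner diameter 60 mm, thickness 8 mm. The flask's ball settles into the hole until the flask's lowest point is about 12 mm below this point; below the ring it is open
- cradle_ring (a joint): how far the ring is pressed down: 0 m fully up to 0.020 m at its lower stop. The spring needs 5 N to start moving and 15 N at the stop (500 N per m), and pushes the ring back up when let go; the tins' weight does not move it
- tin_base: closed rectangular metal sample tin, 90 mm (its x) by 60 mm (its y) by 40 mm high, about 0.2 to 0.4 kg, flat top and bottom; origin at the centre of its underside, z up. It stands alone on the table and is the foot of the column
- tin_under: closed rectangular metal sample tin, 90 mm (its x) by 60 mm (its y) by 40 mm high, about 0.1 to 0.2 kg, flat top and bottom; origin at the centre of its underside, z up. It starts lying on the cradle's ring, beneath the other one
- tin_top: closed rectangular metal sample tin, 90 mm (its x) by 60 mm (its y) by 40 mm high, about 0.1 to 0.2 kg, flat top and bottom; origin at the centre of its underside, z up. It starts on top of the tin that lies on the cradle
- flask: brown glass round-bottomed flask, 0.12 to 0.2 kg: a ball 84 mm in diameter, above it a straight upright neck 28 mm in diameter from 84 to 135 mm above the origin, then a rubber stopper 25 mm in diameter up to 149 mm. Origin at the ball's lowest point, z up along the neck. It starts standing upright in the cork ring with its origin about 20 mm above the table; the fingers can take it by the neck from above
- cork_ring: cork ring, fixed to the table, in which the flask stands: 92 mm outer diameter at the foot, 30 mm high; origin at the centre of its underside
- bowl_a: bystander: empty steel bowl, 110 mm across and 50 mm high; origin at the centre of its underside
- bowl_b: bystander: the second empty steel bowl, 110 mm across and 50 mm high; origin at the centre of its underside
- beaker: bystander: glass beaker 60 mm across and 85 mm high with two glass rods standing in it up to about 125 mm; origin at the centre of its underside
- marker: bystander: marker pen 120 mm long and 13 mm thick lying on the table, along its x; origin at the centre of its underside
There are look-alikes about, which are no part of the job. What is shaped like the tin_under but blue or turquoise is not meant.

How it is judged:
On the way, in this order (a step that is already met when the one before it is completed fails the run):
1. the two tins from the cradle stand squarely on the third, let go ((((horizontal distance between tin_top and tin_base below 0.012 m and angle between the x axis of tin_top and the x axis of tin_base, either way round below 0.15 rad and z of tin_top in the frame of tin_base between 0.036 and 0.044 m) and (horizontal distance between tin_under and tin_top below 0.012 m and angle between the x axis of tin_under and the x axis of tin_top, either way round below 0.15 rad and z of tin_under in the frame of tin_top between 0.036 and 0.044 m)) or ((horizontal distance between tin_under and tin_base below 0.012 m and angle between the x axis of tin_under and the x axis of tin_base, either way round below 0.15 rad and z of tin_under in the frame of tin_base between 0.036 and 0.044 m) and (horizontal distance between tin_top and tin_under below 0.012 m and angle between the x axis of tin_top and the x axis of tin_under, either way round below 0.15 rad and z of tin_top in the frame of tin_under between 0.036 and 0.044 m))) and height (world z) of tin_base below 0.006 m and angle between each of tin_base, tin_under, tin_top's own z axis and vertical below 0.08 rad and linear speed of each of tin_base, tin_under, tin_top below 0.03 m/s and contact force between each of the arm, the fingers and tin_base below 0.2 N and contact force between each of the arm, the fingers and tin_under below 0.2 N and contact force between each of the arm, the fingers and tin_top below 0.2 N), for 0.2 s.
2. the flask sits upright in the ring and is pressed down (value of joint cradle_ring above 0.012 m and horizontal distance between flask and cradle_seat below 0.008 m and z of flask in the frame of cradle_seat between -0.018 and -0.006 m and angle between flask's own z axis and vertical below 0.17 rad and contact force between flask and cradle above 7 N and contact force between the fingers and flask above 3 N and linear speed of flask below 0.02 m/s), for 0.2 s.
At the end, for the whole second after the job is handed in: Fingers hold the flask (over 3 N), upright within 10 degrees, within 8 mm of the ring's centre, pressing the ring (over 7 N) more than 12 mm down; the three tins stand still as one column on the table, let go, each within 12 mm and 8 degrees of the one below (all of step 1 and all of step 2); the arm keeps its last pose, push and grip.
It fails at once if the glass is rammed into the cradle (more than 45 N) (contact force between flask and cradle above 45 N).
It fails at once if a steel bowl is moved by more than 30 mm (distance of bowl_a from where it was at the start of the episode above 0.03 m).
It fails at once if a steel bowl is moved by more than 30 mm (distance of bowl_b from where it was at the start of the episode above 0.03 m).
It fails at once if the beaker is moved by more than 30 mm (distance of beaker from where it was at the start of the episode above 0.03 m).
It fails at once if the marker is moved by more than 30 mm (distance of marker from where it was at the start of the episode above 0.03 m).
It also fails if it takes over 72 s, if anything falls off the work surface, if the arm or the gripper's body presses on something with over 40 N, if the wrist force passes 120 N, or if a joint passes its speed limit or range.

## Working session

There is one attempt and no reset: what is moved stays moved. The work goes in short steps, Python scripts to look and compute and a shell command to move; the robot and the scene stay as the last step left them, time stands still between calls to the robot, and variables do not carry over. Pictures are saved under pics/ and viewed, at most 12 in all, crops included, and the job is handed in when it is done.

```bash
mkdir -p pics; ls
python3 - <<'E'
from cell import r
import cv2,numpy as np
for n in("scene","top"):
    im=r.camera(n); cv2.imwrite(f"pics/{n}0.png",im[:,:,::-1])
    c=r.get_calibration(n); print(n,np.round(c["camera_matrix"],1).tolist(),np.round(c["camera_from_world"],3).tolist())
s=r.observe(); print(s["time_s"],s["tool_pos"],np.round(s["orientation"],3).tolist(),s["finger_gap"],s["wrist_force"])
E
```

```text
pics
scene [[463.6, 0.0, 318.4], [0.0, 463.6, 241.0], [0.0, 0.0, 1.0]] [[-0.141, 0.99, -0.014, 0.076], [0.821, 0.109, -0.56, -0.439], [-0.553, -0.09, -0.828, 1.293], [0.0, 0.0, 0.0, 1.0]]
top [[577.7, 0.0, 317.9], [0.0, 577.7, 244.9], [0.0, 0.0, 1.0]] [[0.01, -1.0, -0.004, 0.03], [-0.976, -0.008, -0.216, 0.603], [0.216, 0.006, -0.976, 1.331], [0.0, 0.0, 0.0, 1.0]]
0.1 [0.19522654 0.69777267 0.2178614 ] [[-0.963, 0.269, -0.0], [0.269, 0.963, -0.001], [-0.0, -0.001, -1.0]] 1.0005610293518474 [-0.00913761  0.08615469  0.02828782]
```

View pics/scene0.png

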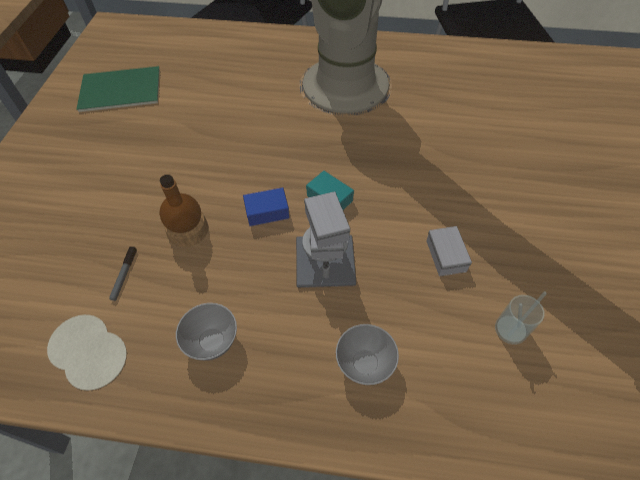

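View pics/top0.png

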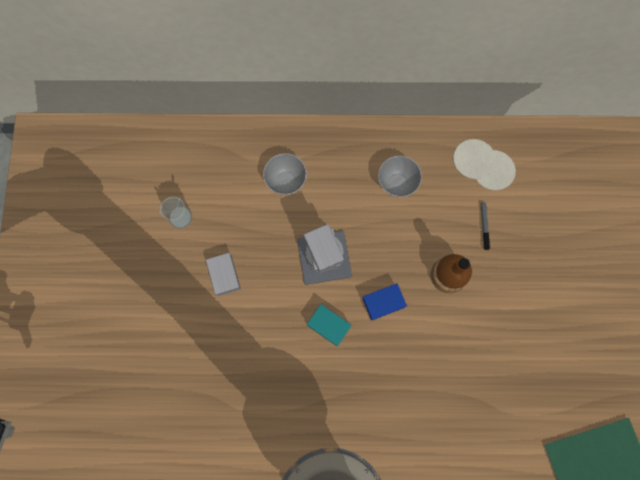

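The scene view shows the cradle with two offset tins at (327,230), tin_base at (449,250) and the flask at (180,212). In the top view these are at (325,250), (223,274) and (454,270).

```bash
cat > h.py <<'E'
import cv2,numpy as np
from cell import r
def ray(c,uv,z):
    "pixel(s) -> world points on the plane z"
    K=np.array(c["camera_matrix"]);T=np.array(c["camera_from_world"]);R=T[:3,:3];o=-R.T@T[:3,3]
    d=np.c_[np.atleast_2d(uv),np.ones(len(np.atleast_2d(uv)))]@np.linalg.inv(K).T@R
    return o+d*((z-o[2])/d[:,2])[:,None]
def rect(c,cnt,z):
    "min-area rectangle in world of a contour lying on plane z"
    p=ray(c,cnt.reshape(-1,2).astype(float),z)[:,:2]
    (cx,cy),(w,h),a=cv2.minAreaRect((p*1000).astype(np.float32))
    if w<h:w,h,a=h,w,a+90
    return np.round([cx,cy,w,h,(a+90)%180-90],1)
E
python3 - <<'E'
from h import *
for n,boxes in(("top",[(190,235,60,70),(285,215,80,80)]),("scene",[(415,215,70,75),(285,180,80,120)])):
    im=cv2.imread(f"pics/{n}0.png");c=r.get_calibration(n)
    for x,y,w,h in boxes:
        s=im[y:y+h,x:x+w];hsv=cv2.cvtColor(s,cv2.COLOR_BGR2HSV)
        for t in(120,140,160,175):
            m=((hsv[...,1]<55)&(hsv[...,2]>t)).astype(np.uint8)
            cs=[k for k in cv2.findContours(m,0,1)[0] if cv2.contourArea(k)>150]
            for k in cs:
                z=.04 if (x,y) in((190,235),(415,215)) else .16
                print(n,z,t,cv2.contourArea(k),rect(c,k+np.array([x,y]),z))
a=cv2.resize(cv2.imread("pics/top0.png")[210:300,195:370],None,fx=4,fy=4,interpolation=2)[:, :700]
b=cv2.resize(cv2.imread("pics/scene0.png")[180:300,280:480],None,fx=3.5,fy=3.5,interpolation=2)[:240+180]
o=np.zeros((600,800,3),np.uint8);o[:230,:640]=cv2.resize(a,(640,330))[:230];o[:0]=0
cv2.imwrite("pics/crop.png",cv2.resize(cv2.imread("pics/scene0.png")[180:300,280:440],(800,600),interpolation=2))
E
```

```text
top 0.04 120 855.5 [534.7 268.7  94.   62.3  17.7]
top 0.04 140 759.5 [535.6 269.6  86.9  57.   17.5]
top 0.16 120 1066.5 [579.8  18.3  91.9  68.4  24. ]
top 0.16 140 910.5 [578.3  21.2  87.2  59.2  24.4]
scene 0.04 120 1000.0 [536.5 268.7  88.9  58.6  18. ]
scene 0.16 120 171.5 [ 6.431e+02 -5.000e-01  5.520e+01  2.210e+01  2.370e+01]
scene 0.16 120 1206.0 [578.7  22.2  88.8  59.   24.7]
scene 0.16 140 1078.5 [578.7  22.3  84.9  56.5  24.2]
```

View pics/crop.png

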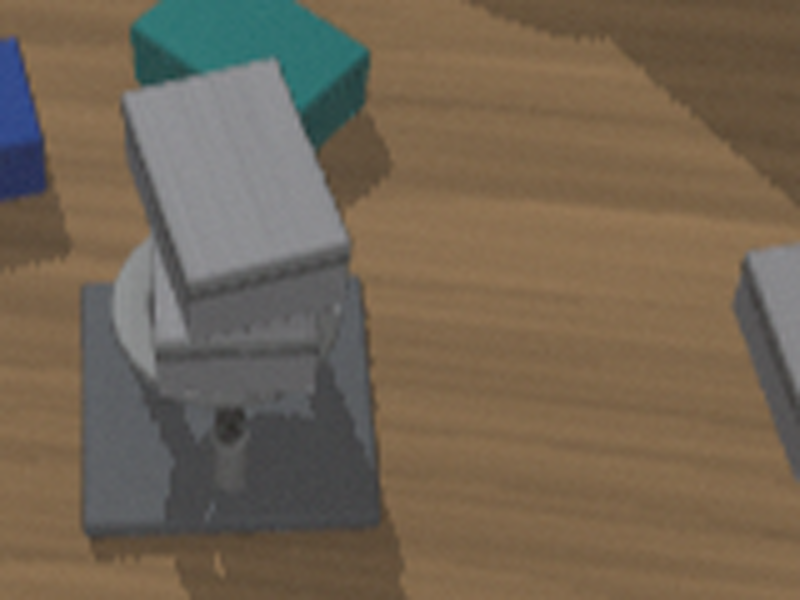

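The crop shows tin_top turned about 24° and tin_under beneath it nearly aligned with the plate. The plate's corners are near (80,290), (360,280), (380,525) and (85,535). Next I'll work out the move to above the tins.

```bash
cat >> h.py <<'E'
def plan(xyz_mm,yaw_deg=None):
    "shift (mm) and turn about tool z (rad) from here; yaw = world angle of the tin's x (tool y square to it)"
    s=r.observe();R=np.array(s["orientation"]);p=np.array(s["tool_pos"])*1000
    ty=np.degrees(np.arctan2(R[1,1],R[0,1]));d=0
    if yaw_deg is not None:d=(yaw_deg+90-ty+90)%180-90
    # rotation vector taking current R to upright tool-down with wanted yaw
    a=np.radians(ty+d);Rt=np.array([[-np.sin(a)*-1,np.cos(a),0],[-np.cos(a),np.sin(a),0],[0,0,-1]])
    if np.linalg.det(Rt)<0 or 1: y=np.array([np.cos(a),np.sin(a),0]);z=np.array([0,0,-1.]);Rt=np.c_[np.cross(y,z),y,z]
    w=cv2.Rodrigues(R.T@Rt)[0].ravel()
    print("t",round(s["time_s"],2),"at",p.round(1),"ty",ty.round(2),"shift",(R.T@(np.array(xyz_mm)-p)).round(1),"turn",w.round(3),
      "F",np.round(s["wrist_force"],2),"gap",round(s["finger_gap"]*93,1),"grip",round(float(np.max(s["grasp_force"])),1),"j7",round(s["joint_pos"][6],2))
E
python3 -c "
from h import *
plan([578.5,22,300],24.2)"
```

```text
t 0.1 at [195.2 697.8 217.9] ty 74.37 shift [-551.2 -547.7  -81.3] turn [-0.001 -0.    -0.695] F [-0.01  0.09  0.03] gap 93.1 grip 0.0 j7 -0.08
```

```bash
python3 -m creep '[[0,[-30,-30,-20],[0,0,-0.1]],[0,[-65,-65,-40],[0,0,-0.2]],[0,[-100,-100,-60],[0,0,-0.3]],[0,[-135,-135,-70],[0,0,-0.4]],[0,[-170,-170,-81],[0,0,-0.5]],[0,[-205,-205,-81],[0,0,-0.6]],[0,[-240,-240,-81],[0,0,-0.69]],[0,[-275,-275,-81],[0,0,-0.69]],[0,[-310,-310,-81],[0,0,-0.69]],[0,[-345,-343,-81],[0,0,-0.69]],[0,[-380,-378,-81],[0,0,-0.69]],[0,[-415,-413,-81],[0,0,-0.69]]]'
python3 -c "
from h import *
plan([578.5,22,300],24.2)"
```

```text
time_s: 1.3
tool_pos: [0.4829, 0.1891, 0.2997]
orientation: [[-0.914, -0.405, 0.0], [-0.405, 0.914, 0.0], [-0.0, -0.0, -1.0]]
wrist_force: [-0.2, 0.3, 0.4]
finger_gap: 1.003
grasp_force: 0.0
t 1.3 at [482.9 189.1 299.7] ty 113.91 shift [ -19.7 -191.5   -0.3] turn [-0.     0.    -0.005] F [-0.19  0.29  0.44] gap 93.3 grip 0.0 j7 1.48
```

```bash
python3 -m creep '[[0,[-4,-45,0],[0,0,0]],[0,[-9,-90,0],[0,0,0]],[0,[-14,-135,0],[0,0,0]],[0,[-18,-175,0],[0,0,0]],[0,[-20,-191,0],[0,0,0]],[0,[-20,-191,0],[0,0,0]],[0,[-20,-191,0],[0,0,0]]]' | head -2
python3 - <<'E'
from h import *
plan([578.5,22,300],24.2)
c=r.get_calibration("wrist");im=r.camera("wrist");cv2.imwrite("pics/w1.png",im[:,:,::-1])
np.savez("w1",K=c["camera_matrix"],T=c["camera_from_world"])
for z in(.16,.08):print(ray(c,[[320,240],[100,100],[540,400]],z).round(3).tolist())
E
```

```text
time_s: 2.0
tool_pos: [0.5774, 0.0257, 0.2993]
t 2.0 at [577.4  25.7 299.3] ty 113.94 shift [ 0.5 -3.9 -0.7] turn [ 0.001 -0.001 -0.005] F [-0.05  0.75 -0.74] gap 92.8 grip 0.0 j7 1.85
[[0.586, 0.029, 0.16], [0.552, -0.172, 0.16], [0.646, 0.292, 0.16]]
[[0.606, 0.038, 0.08], [0.564, -0.216, 0.08], [0.683, 0.369, 0.08]]
```

View pics/w1.png

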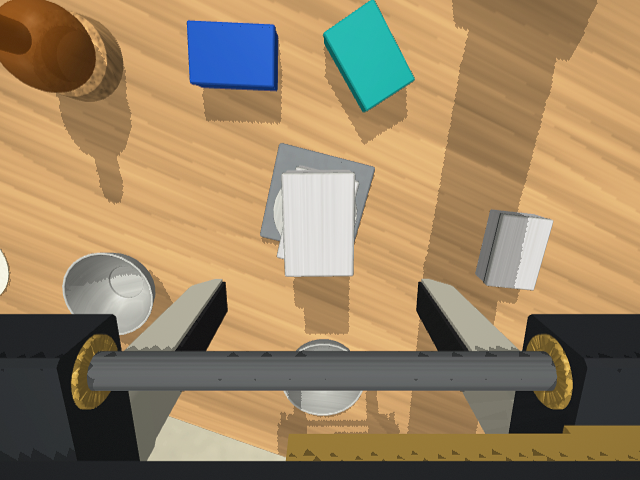

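The wrist view shows tin_top at (318,222) between the fingers, the plate behind it, tin_base at (515,250) and the flask at top left. I'll measure tin_top here and compute the grasp.

Run:
```python
from h import *
d=np.load("w1.npz");c=dict(camera_matrix=d["K"],camera_from_world=d["T"])
im=cv2.imread("pics/w1.png");x,y,w,h=260,160,110,125;s=im[y:y+h,x:x+w];hsv=cv2.cvtColor(s,cv2.COLOR_BGR2HSV)
for t in(195,205,215):
    m=((hsv[...,1]<45)&(hsv[...,2]>t)).astype(np.uint8);m=cv2.morphologyEx(m,cv2.MORPH_OPEN,np.ones((15,15)))
    for k in cv2.findContours(m,0,1)[0]:print(t,cv2.contourArea(k),rect(c,k+np.array([x,y]),.16))
plan([578.5,22,131],24.2)
```

```text
195 6779.5 [575.   22.7  88.6  58.   24.4]
205 6689.5 [574.9  22.8  87.1  57.7  24.1]
215 6578.0 [575.   22.8  87.1  57.   24.3]
t 2.05 at [577.3  26.4 299.4] ty 114.01 shift [  0.6  -4.7 168.4] turn [ 0.001 -0.    -0.003] F [-0.75  0.39 -0.47] gap 92.9 grip 0.0 j7 1.85
```

```bash
python3 -m creep '[[0,[0,0,20],[0,0,0]],[0,[0,0,50],[0,0,0]],[0,[0,0,80],[0,0,0]],[0,[0,0,105],[0,0,0]],[0,[0,0,110],[0,0,0]],[0,[0,0,110],[0,0,0]],[0,[0,0,110],[0,0,0]],[0,[0,0,110],[0,0,0]]]' | head -2
python3 -c "
from h import *
plan([577,22,131],24.2);print(r.observe()['qvel'])"
```

```text
time_s: 2.85
tool_pos: [0.5787, 0.025, 0.191]
t 2.85 at [578.7  25.  191. ] ty 113.93 shift [ 2.9 -2.  60. ] turn [-0.001  0.002 -0.005] F [-0.27 -0.4  -0.26] gap 93.0 grip 0.0 j7 1.85
[ 0.00404429  0.0009509   0.00209458  0.00176552  0.00026707 -0.00408798
  0.00030941]
```

```bash
python3 -m creep '[[0,[1,-1,20],[0,0,0]],[0,[3,-2,40],[0,0,0]],[0,[3,-2,55],[0,0,0]],[0,[3,-2,60],[0,0,0]],[0,[3,-2,60],[0,0,0]],[0,[3,-2,60],[0,0,0]],[0.2,[3,-2,60],[0,0,0]],[0.3,[3,-2,60],[0,0,0]],[0.5,[3,-2,60],[0,0,0]],[0.6,[3,-2,60],[0,0,0]],[0.6,[3,-2,60],[0,0,0]],[0.6,[3,-2,60],[0,0,0]]]' 25
python3 -c "
from h import *
plan([577,22,131],24.2)"
```

```text
time_s: 4.05
tool_pos: [0.5761, 0.0216, 0.1297]
orientation: [[-0.914, -0.405, 0.0], [-0.405, 0.914, 0.0], [-0.0, -0.0, -1.0]]
wrist_force: [0.4, -0.2, 1.0]
finger_gap: 0.64
grasp_force: 25.0
t 4.05 at [576.1  21.6 129.7] ty 113.91 shift [-1.   0.  -1.3] turn [-0.     0.    -0.005] F [ 0.4  -0.23  0.97] gap 59.5 grip 25.0 j7 1.86
```

```bash
python3 -m creep '[[0.6,[0,0,-15],[0,0,0]],[0.6,[0,0,-40],[0,0,0]],[0.6,[0,0,-70],[0,0,0]],[0.6,[0,0,-90],[0,0,0]],[0.6,[0,0,-100],[0,0,0]],[0.6,[0,0,-100],[0,0,0]],[0.6,[0,0,-100],[0,0,0]]]'
python3 - <<'E'
from h import *
plan([536,269,200],17.9)
cv2.imwrite("pics/t2.png",r.camera("top")[:,:,::-1])
im=cv2.imread("pics/t2.png");cv2.imwrite("pics/t2c.png",cv2.resize(im[190:310,250:410],(800,600),interpolation=2))
E
```

```text
time_s: 4.75
tool_pos: [0.5756, 0.0215, 0.2288]
orientation: [[-0.914, -0.405, -0.001], [-0.405, 0.914, -0.0], [0.001, 0.0, -1.0]]
wrist_force: [-0.0, -0.3, -1.8]
finger_gap: 0.642
grasp_force: 25.0
t 4.75 at [575.6  21.5 228.8] ty 113.91 shift [-64.1 242.3  28.8] turn [ 0.    -0.001  0.105] F [-0.04 -0.29 -1.78] gap 59.7 grip 25.0 j7 1.86
```

View pics/t2c.png

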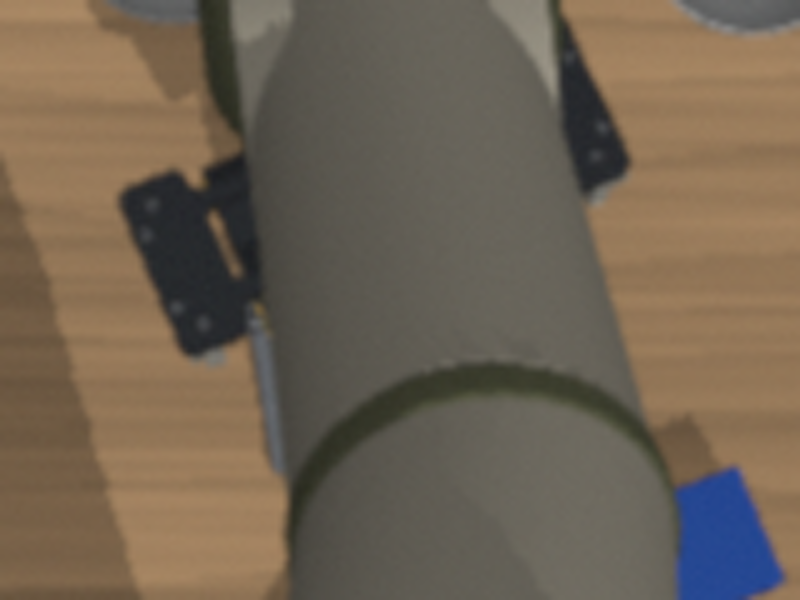

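The arm hides the cradle from above, and the wrist force shows about 0.18 kg lifted. I'll carry the tin over to tin_base.

```bash
python3 -m creep '[[0.6,[-5,20,0],[0,0,0.02]],[0.6,[-15,55,5],[0,0,0.04]],[0.6,[-26,95,10],[0,0,0.06]],[0.6,[-36,135,16],[0,0,0.08]],[0.6,[-46,175,22],[0,0,0.1]],[0.6,[-56,210,28],[0,0,0.105]],[0.6,[-62,232,29],[0,0,0.105]],[0.6,[-64,242,29],[0,0,0.105]],[0.6,[-64,242,29],[0,0,0.105]],[0.6,[-64,242,29],[0,0,0.105]],[0.6,[-64,242,29],[0,0,0.105]]]' | head -2
python3 - <<'E'
from h import *
plan([536,269,51],17.9)
c=r.get_calibration("wrist");im=r.camera("wrist")[:,:,::-1].copy();cv2.imwrite("pics/w2.png",im)
np.savez("w2",K=c["camera_matrix"],T=c["camera_from_world"])
# cradle plate, tin_under seen in the top view now that the arm is away
im=r.camera("top")[:,:,::-1].copy();cv2.imwrite("pics/t3.png",im)
im=r.camera("scene")[:,:,::-1].copy();cv2.imwrite("pics/s3.png",im)
o=np.zeros((400,800,3),np.uint8)
o[:]=np.hstack([cv2.resize(cv2.imread("pics/t3.png")[215:295,285:365],(400,400),interpolation=2),cv2.resize(im[210:300,280:370],(400,400),interpolation=2)])
o2=cv2.resize(cv2.imread("pics/w2.png"),(400,300));cv2.imwrite("pics/m3.png",np.vstack([o[:,:],np.hstack([o2,o2*0])])[:600])
E
```

```text
time_s: 5.9
tool_pos: [0.5371, 0.2667, 0.2006]
t 5.9 at [537.1 266.7 200.6] ty 107.76 shift [  0.3   2.6 149.6] turn [-0.001 -0.    -0.003] F [ 0.12  0.49 -1.88] gap 59.7 grip 25.0 j7 1.34
```

View pics/m3.png

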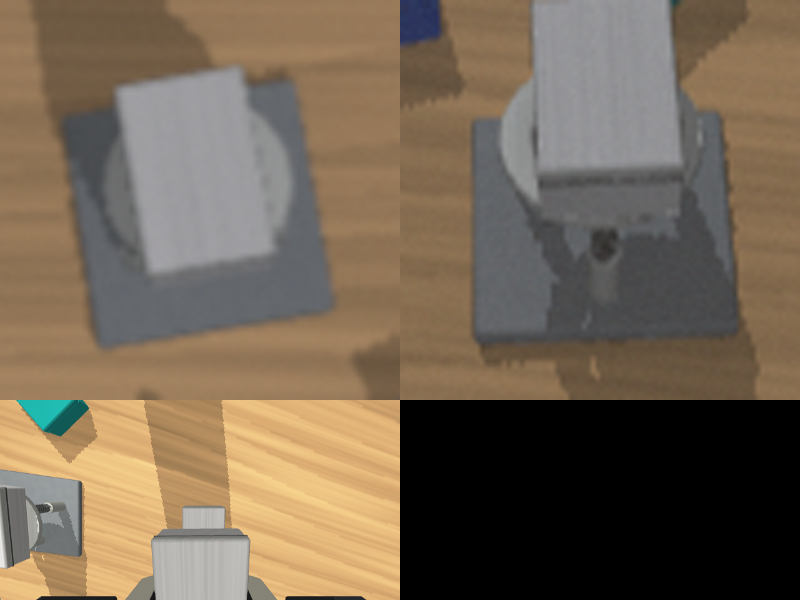

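tin_under shows at about (195,170) in the upper-left crop, and the plate is clear in both crops. The wrist view (lower left) shows the held tin directly in front of tin_base. I'll measure all of these.

Run:
```python
from h import *
for n,(x,y,w,h),f in(("top",(285,215,80,80),"t3"),("scene",(285,190,80,90),"s3")):
    im=cv2.imread(f"pics/{f}.png");c=r.get_calibration(n);s=im[y:y+h,x:x+w];hsv=cv2.cvtColor(s,cv2.COLOR_BGR2HSV)
    for t in(120,130,140):
        m=((hsv[...,1]<60)&(hsv[...,2]>t)).astype(np.uint8);m=cv2.morphologyEx(m,cv2.MORPH_OPEN,np.ones((7,7)))
        for k in cv2.findContours(m,0,1)[0]:print(n,"under",t,cv2.contourArea(k),rect(c,k+np.array([x,y]),.12))
    m=((hsv[...,1]<75)).astype(np.uint8)
    if n=="top":
        m=cv2.morphologyEx(m,cv2.MORPH_OPEN,np.ones((3,3)))
        k=max(cv2.findContours(m,0,1)[0],key=cv2.contourArea);print("plate",rect(c,k+np.array([x,y]),.012))
# plate corners read off the crops (crop -> pixel)
a=np.array([[65,115],[297,80],[332,308],[100,346]])/5+[285,215]
b=np.array([[473,118],[720,113],[737,334],[475,341]])-[400,0];b=b*90/400+[280,210]
for n,q in(("top",a),("scene",b)):
    print(n,"plate corners",ray(r.get_calibration(n),q-.5,.012).round(4)[:,:2].tolist(),ray(r.get_calibration(n),q-.5,.012).mean(0).round(4))
# held tin
d=np.load("w2.npz");c=dict(camera_matrix=d["K"],camera_from_world=d["T"])
R=np.array(r.observe()["orientation"]);p=np.array(r.observe()["tool_pos"])
im=cv2.imread("pics/w2.png");g=im[:,:,1].astype(int);s=cv2.cvtColor(im,cv2.COLOR_BGR2HSV)[...,1]
print("row profile col320",[(i,g[i,320]) for i in range(165,235,2)])
print("row 280",[(j,g[280,j]) for j in range(235,256,2)],[(j,g[280,j]) for j in range(390,410,2)])
print("row 192",[(j,s[192,j]) for j in range(284,300,2)],[(j,s[192,j]) for j in range(350,366,2)])
```

```text
top under 120 1047.5 [583.4  15.7  91.6  74.   10. ]
top under 130 1008.5 [583.6  15.7  89.6  72.4  10.2]
top under 140 865.5 [582.7  20.8  88.   60.7   9.9]
plate [589.4  21.4 133.3 121.2   9.9]
scene under 120 1169.0 [583.   20.6  87.7  63.4   7.6]
scene under 130 1108.5 [583.8  22.2  86.   59.1   8.7]
scene under 140 1061.5 [583.   21.5  84.2  57.9   8.7]
top plate corners [[0.6332, 0.0877], [0.6524, -0.0293], [0.536, -0.0466], [0.5159, 0.0683]] [0.5844 0.02   0.012 ]
scene plate corners [[0.5366, -0.0485], [0.518, 0.0688], [0.637, 0.0886], [0.6562, -0.0271]] [0.5869 0.0205 0.012 ]
row profile col320 [(165, np.int64(139)), (167, np.int64(143)), (169, np.int64(127)), (171, np.int64(121)), (173, np.int64(162)), (175, np.int64(182)), (177, np.int64(182)), (179, np.int64(182)), (181, np.int64(182)), (183, np.int64(181)), (185, np.int64(182)), (187, np.int64(182)), (189, np.int64(182)), (191, np.int64(182)), (193, np.int64(182)), (195, np.int64(183)), (197, np.int64(183)), (199, np.int64(184)), (201, np.int64(183)), (203, np.int64(183)), (205, np.int64(175)), (207, np.int64(124)), (209
[... 396 characters left out ...]
)), (245, np.int64(135)), (247, np.int64(168)), (249, np.int64(178)), (251, np.int64(181)), (253, np.int64(181)), (255, np.int64(181))] [(390, np.int64(187)), (392, np.int64(186)), (394, np.int64(167)), (396, np.int64(143)), (398, np.int64(144)), (400, np.int64(171)), (402, np.int64(193)), (404, np.int64(193)), (406, np.int64(193)), (408, np.int64(192))]
row 192 [(284, np.uint8(121)), (286, np.uint8(122)), (288, np.uint8(122)), (290, np.uint8(123)), (292, np.uint8(7)), (294, np.uint8(7)), (296, np.uint8(6)), (298, np.uint8(7))] [(350, np.uint8(5)), (352, np.uint8(7)), (354, np.uint8(7)), (356, np.uint8(5)), (358, np.uint8(6)), (360, np.uint8(112)), (362, np.uint8(119)), (364, np.uint8(122))]
```

Run:
```python
from h import *
d=np.load("w2.npz");c=dict(camera_matrix=d["K"],camera_from_world=d["T"])
o=r.observe();R=np.array(o["orientation"]);p=np.array(o["tool_pos"])
f=lambda q,z:((ray(c,q,z)-p)@R*1000).round(1)[:,:2].tolist()
print("held: far edge",f([[320,217],[320,221]],p[2]+.0303),"sides",f([[245,280],[397,280]],p[2]+.0303))
print("base: far edge",f([[320,172],[320,174]],.04),"sides",f([[291,192],[359,192]],.04))
print("base centre wanted per top/scene:",((np.array([.536,.269,p[2]])-p)@R*1000).round(1))
```

```text
held: far edge [[47.3, -0.4], [45.8, -0.4]] sides [[22.1, -29.8], [22.2, 29.7]]
base: far edge [[46.9, -1.2], [45.2, -1.2]] sides [[29.4, -26.9], [29.5, 33.4]]
base centre wanted per top/scene: [ 0.5  1.8 -0. ]
```

```bash
python3 -m creep '[[0.6,[0,1,25],[0,0,0]],[0.6,[0,2.5,60],[0,0,0]],[0.6,[0,2.5,95],[0,0,0]],[0.6,[0,2.5,125],[0,0,0]],[0.6,[0,2.5,138],[0,0,0]],[0.6,[0,2.5,144],[0,0,0]],[0.6,[0,2.5,147],[0,0,0]],[0.6,[0,2.5,149],[0,0,0]],[0.6,[0,2.5,150],[0,0,0]],[0.6,[0,2.5,150],[0,0,0]],[0.6,[0,2.5,150],[0,0,0]]]'
python3 -c "
from h import *
plan([536,269,200],17.9)"
```

```text
time_s: 7.15
tool_pos: [0.5361, 0.2712, 0.0513]
orientation: [[-0.952, -0.307, 0.001], [-0.307, 0.952, 0.001], [-0.001, 0.0, -1.0]]
wrist_force: [-0.0, 0.0, -2.4]
finger_gap: 0.644
grasp_force: 25.0
t 7.15 at [536.1 271.2  51.3] ty 107.89 shift [   0.6   -2.1 -148.7] turn [ 0.     0.001 -0.   ] F [-0.    0.01 -2.39] gap 59.9 grip 25.0 j7 1.33
```

```bash
python3 -m creep '[[0.6,[0,-1,0.5],[0,0,0]],[0.6,[0,-1,1],[0,0,0]],[0.6,[0,-1,1.5],[0,0,0]],[0.6,[0,-1,1.5],[0,0,0]],[0.6,[0,-1,1.5],[0,0,0]]]'
python3 -m creep '[[0.4,[0,0,0],[0,0,0]],[0.2,[0,0,0],[0,0,0]],[0,[0,0,0],[0,0,0]],[0,[0,0,0],[0,0,0]],[0,[0,0,0],[0,0,0]],[0,[0,0,-20],[0,0,0]],[0,[0,0,-60],[0,0,0]],[0,[0,0,-105],[0,0,0]],[0,[0,0,-130],[0,0,0]],[0,[0,0,-140],[0,0,0]],[0,[0,0,-140],[0,0,0]]]'
python3 - <<'E'
from h import *
plan([583.2,21,240],9.7)
o=r.observe();R=np.array(o["orientation"]);p=np.array(o["tool_pos"])
c=r.get_calibration("wrist");im=r.camera("wrist")[:,:,::-1].copy();cv2.imwrite("pics/w4.png",im)
np.savez("w4",K=c["camera_matrix"],T=c["camera_from_world"],R=R,p=p)
E
```

```text
time_s: 7.65
tool_pos: [0.5362, 0.27, 0.0498]
orientation: [[-0.952, -0.307, 0.0], [-0.307, 0.952, 0.0], [-0.0, -0.0, -1.0]]
wrist_force: [-1.4, -2.2, 7.5]
finger_gap: 0.648
grasp_force: 25.0
time_s: 8.75
tool_pos: [0.5366, 0.2704, 0.1902]
orientation: [[-0.952, -0.307, 0.002], [-0.307, 0.952, 0.001], [-0.002, 0.001, -1.0]]
wrist_force: [0.8, 0.3, -0.0]
finger_gap: 1.001
grasp_force: 0.0
t 8.75 at [536.6 270.4 190.2] ty 107.89 shift [  32.1 -251.7  -50. ] turn [0.001 0.002 0.143] F [ 0.77  0.25 -0.04] gap 93.1 grip 0.0 j7 1.34
```

View pics/w4.png

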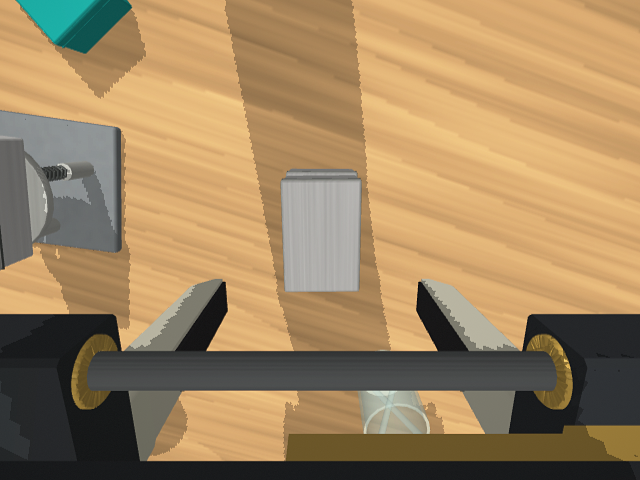

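The tin sits flush on tin_base, its top face centred at (321,235), with base edges showing evenly on both sides. I'll measure it and go for tin_under.

```bash
python3 -m creep '[[0,[3,-25,-20],[0,0,0.03]],[0,[8,-65,-40],[0,0,0.06]],[0,[14,-110,-50],[0,0,0.1]],[0,[20,-155,-50],[0,0,0.14]],[0,[26,-200,-50],[0,0,0.143]],[0,[30,-235,-50],[0,0,0.143]],[0,[32,-252,-50],[0,0,0.143]],[0,[32,-252,-40],[0,0,0.143]],[0,[32,-252,-10],[0,0,0.143]],[0,[32,-252,-10],[0,0,0.143]],[0,[32,-252,-10],[0,0,0.143]]]'|head -2
python3 - <<'E'
from h import *
d=np.load("w4.npz");c=dict(camera_matrix=d["K"],camera_from_world=d["T"])
def m(im,c,box,z,t):
    x,y,w,h=box;s=im[y:y+h,x:x+w];hsv=cv2.cvtColor(s,cv2.COLOR_BGR2HSV)
    q=((hsv[...,1]<45)&(hsv[...,2]>t)).astype(np.uint8);q=cv2.morphologyEx(q,cv2.MORPH_OPEN,np.ones((15,15)))
    for k in cv2.findContours(q,0,1)[0]:print(t,cv2.contourArea(k),rect(c,k+np.array([x,y]),z))
m(cv2.imread("pics/w4.png"),c,(260,155,120,150),.08,150)
plan([583.2,21,90],9.7)
c=r.get_calibration("wrist");im=r.camera("wrist")[:,:,::-1].copy();cv2.imwrite("pics/w5.png",im)
for t in(170,190,205):m(im,c,(230,100,180,180),.12,t)
E
```

```text
time_s: 9.9
tool_pos: [0.5821, 0.0217, 0.1978]
150 8156.0 [536.1 270.6  88.3  58.6  18.1]
t 9.9 at [582.1  21.7 197.8] ty 99.78 shift [ -1.3  -0.9 107.8] turn [ 0.    -0.003  0.001] F [ 0.81 -0.51  1.02] gap 92.8 grip 0.0 j7 1.66
170 8248.0 [568.5  20.3  67.4  59.5  10. ]
190 8045.5 [568.7  20.5  67.4  58.2  10.4]
205 7885.5 [568.8  20.5  66.9  57.5  10.1]
```

```bash
python3 -m creep '[[0,[0,-1,25],[0,0,0]],[0,[0,-1,55],[0,0,0]],[0,[0,-1,80],[0,0,0]],[0,[0,-1,98],[0,0,0]],[0,[0,-1,106],[0,0,0]],[0,[0,-1,107],[0,0,0]],[0,[0,-1,107],[0,0,0]],[0.3,[0,-1,107],[0,0,0]],[0.5,[0,-1,107],[0,0,0]],[0.6,[0,-1,107],[0,0,0]],[0.6,[0,-1,107],[0,0,0]],[0.6,[0,-1,107],[0,0,0]]]' 25
python3 -m creep '[[0.6,[0,0,-5],[0,0,0]],[0.6,[0,0,-20],[0,0,0]],[0.6,[0,0,-50],[0,0,0]],[0.6,[0,0,-85],[0,0,0]],[0.6,[0,0,-110],[0,0,0]],[0.6,[0,0,-125],[0,0,0]],[0.6,[0,0,-130],[0,0,0]],[0.6,[0,0,-130],[0,0,0]],[0.6,[0,0,-130],[0,0,0]]]'
python3 -c "
from h import *
plan([536,270,220],18)"
```

```text
time_s: 11.15
tool_pos: [0.5833, 0.0198, 0.0924]
orientation: [[-0.986, -0.169, 0.0], [-0.169, 0.986, 0.0], [-0.0, 0.0, -1.0]]
wrist_force: [-0.0, 1.0, 2.6]
finger_gap: 0.644
grasp_force: 25.0
time_s: 12.05
tool_pos: [0.5826, 0.0195, 0.2213]
orientation: [[-0.986, -0.168, -0.001], [-0.168, 0.986, -0.0], [0.001, 0.0, -1.0]]
wrist_force: [-0.0, 0.5, -2.0]
finger_gap: 0.642
grasp_force: 25.0
t 12.05 at [582.6  19.5 221.3] ty 99.7 shift [  3.8 254.8   1.3] turn [ 0.    -0.001 -0.145] F [-0.05  0.45 -2.04] gap 59.7 grip 25.0 j7 1.66
```

```bash
python3 -m creep '[[0.6,[0,20,0],[0,0,-0.02]],[0.6,[0,55,0],[0,0,-0.05]],[0.6,[1,95,0],[0,0,-0.08]],[0.6,[2,135,0],[0,0,-0.11]],[0.6,[3,175,0],[0,0,-0.14]],[0.6,[4,210,0],[0,0,-0.145]],[0.6,[4,240,0],[0,0,-0.145]],[0.6,[4,254,0],[0,0,-0.145]],[0.6,[4,255,0],[0,0,-0.145]],[0.6,[4,255,0],[0,0,-0.145]],[0.6,[4,255,0],[0,0,-0.145]],[0.6,[4,255,0],[0,0,-0.145]]]'|head -2
python3 - <<'E'
from h import *
plan([536,270,92],18)
o=r.observe();R=np.array(o["orientation"]);p=np.array(o["tool_pos"])
c=r.get_calibration("wrist");im=r.camera("wrist")[:,:,::-1].copy();cv2.imwrite("pics/w6.png",im)
g=im[:,:,1].astype(int)
print([(i,g[i,320]) for i in range(180,236,2)])
sob=np.abs(np.diff(g[280]));print("row280 edges",[(j,sob[j]) for j in range(225,415) if sob[j]>25])
np.savez("w6",K=c["camera_matrix"],T=c["camera_from_world"],R=R,p=p)
E
cd pics; python3 -c "
import cv2;cv2.imwrite('w6c.png',cv2.imread('w6.png')[130:330,200:440].repeat(2,0).repeat(2,1))"
```

```text
time_s: 13.25
tool_pos: [0.5369, 0.2684, 0.2222]
t 13.25 at [536.9 268.4 222.2] ty 107.87 shift [  0.3   1.8 130.2] turn [-0.001 -0.    -0.002] F [-0.36  0.5  -1.12] gap 59.6 grip 25.0 j7 1.34
[(180, np.int64(193)), (182, np.int64(192)), (184, np.int64(193)), (186, np.int64(191)), (188, np.int64(190)), (190, np.int64(191)), (192, np.int64(191)), (194, np.int64(191)), (196, np.int64(191)), (198, np.int64(150)), (200, np.int64(124)), (202, np.int64(126)), (204, np.int64(128)), (206, np.int64(126)), (208, np.int64(65)), (210, np.int64(120)), (212, np.int64(135)), (214, np.int64(152)), (216, np.int64(168)), (218, np.int64(181)), (220, np.int64(185)), (222, np.int64(184)), (224, np.int64(184)), (226, np.int64(184)), (228, np.int64(184)), (230, np.int64(184)), (232, np.int64(185)), (234, np.int64(184))]
row280 edges [(243, np.int64(27)), (245, np.int64(28)), (395, np.int64(31))]
```

View pics/w6c.png

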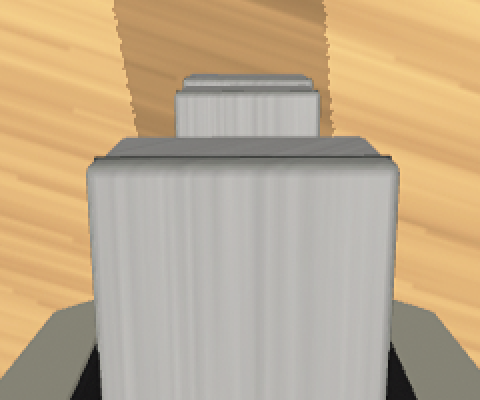

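The held tin's far edge is at row 208, and the stack's top tin edge is at row 175 with sides at x = 288 and 359.5.

Run:
```python
from h import *
d=np.load("w6.npz");c=dict(camera_matrix=d["K"],camera_from_world=d["T"]);R,p=d["R"],d["p"]
f=lambda q,z:((ray(c,q,z)-p)@R*1000).round(1)[:,:2].tolist()
print("held",f([[320,208],[320,211]],p[2]+.0278),f([[244,280],[396,280]],p[2]+.0278))
print("stack",f([[320,175],[320,177]],.08),f([[288,180],[359.5,180]],.08))
plan([536,270,92],18)
```

```text
held [[50.1, 0.2], [49.0, 0.2]] [[20.9, -30.1], [21.0, 30.6]]
stack [[45.9, -0.3], [44.3, -0.3]] [[41.8, -26.8], [41.9, 32.4]]
t 13.3 at [536.8 268.7 222.2] ty 107.89 shift [  0.4   1.6 130.2] turn [-0.     0.    -0.002] F [-0.07  0.13 -1.36] gap 60.1 grip 25.0 j7 1.34
```

```bash
python3 -m creep '[[0.6,[-1,1,25],[0,0,0]],[0.6,[-2,2,60],[0,0,0]],[0.6,[-3,2,90],[0,0,0]],[0.6,[-3,2,112],[0,0,0]],[0.6,[-3,2,122],[0,0,0]],[0.6,[-3,2,126],[0,0,0]],[0.6,[-3,2,127],[0,0,0]],[0.6,[-3,2,127],[0,0,0]],[0.6,[-3,2,127],[0,0,0]],[0.6,[-3,2,127],[0,0,0]]]'
python3 -c "
from h import *
plan([539,270.3,92],18)"
```

```text
time_s: 14.3
tool_pos: [0.5389, 0.2732, 0.096]
orientation: [[-0.951, -0.309, 0.001], [-0.309, 0.951, 0.001], [-0.001, 0.0, -1.0]]
wrist_force: [0.9, 0.6, -0.9]
finger_gap: 0.644
grasp_force: 25.0
t 14.3 at [538.9 273.2  96. ] ty 108.01 shift [ 0.9 -2.8  4. ] turn [0.    0.001 0.   ] F [ 0.94  0.64 -0.94] gap 59.8 grip 25.0 j7 1.34
```

```bash
python3 -m creep '[[0.6,[0,-1.5,1],[0,0,0]],[0.6,[0,-1.5,2],[0,0,0]],[0.6,[0,-1.5,3],[0,0,0]],[0.6,[0,-1.5,3.5],[0,0,0]],[0.6,[0,-1.5,4],[0,0,0]],[0.6,[0,-1.5,4],[0,0,0]]]'
python3 -c "
from h import *
plan([539,271,92],18)"
```

```text
time_s: 14.9
tool_pos: [0.5391, 0.2715, 0.0924]
orientation: [[-0.951, -0.309, 0.001], [-0.309, 0.951, 0.0], [-0.001, 0.0, -1.0]]
wrist_force: [-4.1, -1.0, 12.3]
finger_gap: 0.642
grasp_force: 25.0
t 14.9 at [539.1 271.5  92.4] ty 107.99 shift [ 0.3 -0.4  0.4] turn [ 0.     0.001 -0.   ] F [-4.1  -0.98 12.34] gap 59.7 grip 25.0 j7 1.34
```

Contact, so I'll ease off slightly, release, rise and look.

```bash
python3 -m creep '[[0.6,[0,0,-0.5],[0,0,0]],[0.4,[0,0,-0.5],[0,0,0]],[0.2,[0,0,-0.5],[0,0,0]],[0,[0,0,-0.5],[0,0,0]],[0,[0,0,-0.5],[0,0,0]],[0,[0,0,-0.5],[0,0,0]],[0,[0,0,-20],[0,0,0]],[0,[0,0,-60],[0,0,0]],[0,[0,0,-105],[0,0,0]],[0,[0,0,-135],[0,0,0]],[0,[0,0,-140],[0,0,0]],[0,[0,0,-140],[0,0,0]]]'|head -2
python3 - <<'E'
from h import *
plan([585,20,300],18)
c=r.get_calibration("wrist");im=r.camera("wrist")[:,:,::-1].copy();cv2.imwrite("pics/w7.png",im)
x,y,w,h=240,130,150,175;s=im[y:y+h,x:x+w];hsv=cv2.cvtColor(s,cv2.COLOR_BGR2HSV)
q=((hsv[...,1]<45)&(hsv[...,2]>150)).astype(np.uint8);q=cv2.morphologyEx(q,cv2.MORPH_OPEN,np.ones((15,15)))
for k in cv2.findContours(q,0,1)[0]:print(rect(c,k+np.array([x,y]),.12))
im2=r.camera("scene")[:,:,::-1];cv2.imwrite("pics/s7.png",im2)
t=r.camera("top")[:,:,::-1];cv2.imwrite("pics/t7.png",t)
a=cv2.resize(im[130:310,200:440],(400,300));b=cv2.resize(im2[200:290,270:390],(400,300));d=cv2.resize(im2[160:280,120:280],(400,300));e=cv2.resize(t[215:305,280:400],(400,300))
cv2.imwrite("pics/m7.png",np.vstack([np.hstack([a,b]),np.hstack([d,e])]))
E
```

```text
time_s: 16.1
tool_pos: [0.5393, 0.2718, 0.2319]
t 16.1 at [539.3 271.8 231.9] ty 108.01 shift [  34.2 -253.6  -68.3] turn [0.    0.002 0.   ] F [ 0.37  0.4  -0.15] gap 92.8 grip 0.0 j7 1.34
[535.8 271.1  87.5  58.4  18.2]
```

View pics/m7.png

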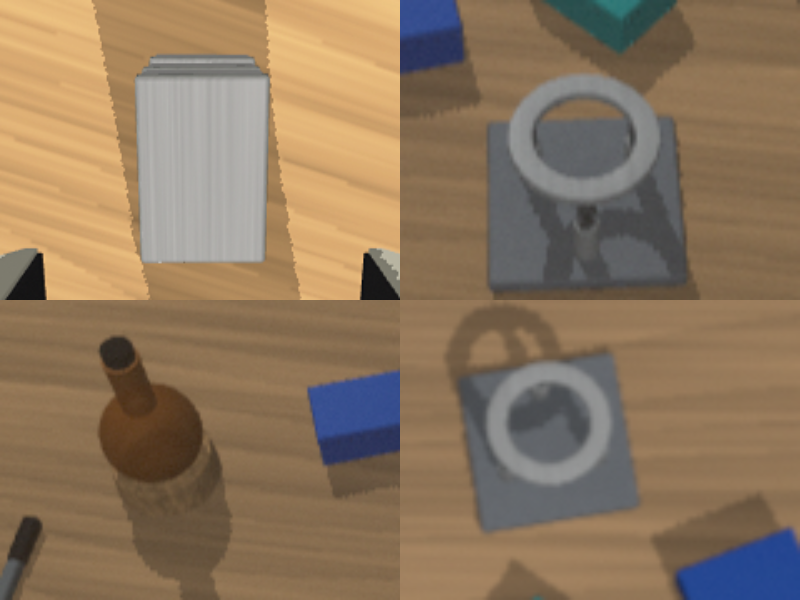

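The column is square, with three rims stepping evenly in the upper-left crop. The ring is clear in both views, and the dark stopper shows at (118,352) in the lower-left crop. I'll measure the ring and the stopper.

Run:
```python
from h import *
for n,f,(x,y,w,h),(X,Y,W,H) in(("top","t7",(295,225,60,55),(425,245,60,50)),("scene","s7",(295,215,60,50),(140,165,60,90))):
    im=cv2.imread(f"pics/{f}.png");c=r.get_calibration(n)
    s=cv2.cvtColor(im[y:y+h,x:x+w],cv2.COLOR_BGR2HSV)
    for t in(115,125,135):
        q=((s[...,1]<60)&(s[...,2]>t)).astype(np.uint8)
        k=max(cv2.findContours(q,0,1)[0],key=cv2.contourArea)
        P=ray(c,(k+np.array([x,y])).reshape(-1,2).astype(float),.08)[:,:2]*1000
        print(n,"ring",t,[np.round(v,1) for v in cv2.fitEllipse(P.astype(np.float32))])
    b=cv2.cvtColor(im[Y:Y+H,X:X+W],cv2.COLOR_BGR2HSV)
    for t in(35,45,55):
        q=(b[...,2]<t).astype(np.uint8)
        if not q.any():continue
        k=max(cv2.findContours(q,0,1)[0],key=cv2.contourArea);(u,v),rr=cv2.minEnclosingCircle(k+np.array([X,Y]))
        print(n,"stopper",t,cv2.contourArea(k),(round(u,1),round(v,1),round(rr,1)),cv2.boundingRect(k+np.array([X,Y])),(ray(c,[[u,v]],.165)*1000).round(1))
    q=((b[...,0]<12)&(b[...,1]>150)).astype(np.uint8)
    q=cv2.morphologyEx(q,cv2.MORPH_OPEN,cv2.getStructuringElement(2,(19,19)))
    k=max(cv2.findContours(q,0,1)[0],key=cv2.contourArea);(u,v),rr=cv2.minEnclosingCircle(k+np.array([X,Y]))
    print(n,"ball",(round(u,1),round(v,1),round(rr,1)),(ray(c,[[u,v]],.062)*1000).round(1))
```

```text
top ring 115 [array([583.8,  19.8]), array([88.4, 89.7]), np.float64(97.2)]
top ring 125 [array([583.9,  20. ]), array([86. , 87.2]), np.float64(120.6)]
top ring 135 [array([583.6,  20. ]), array([83.8, 84.8]), np.float64(97.7)]
top stopper 35 52.0 (463.2, 263.4, 4.6) (459, 259, 9, 9) [[ 541.5 -288.5  165. ]]
top stopper 45 64.5 (463.3, 263.3, 5.0) (459, 259, 10, 10) [[ 541.5 -288.5  165. ]]
top stopper 55 73.0 (463.3, 263.2, 5.3) (458, 258, 11, 11) [[ 541.9 -288.6  165. ]]Traceback (most recent call last):
  File "<stdin>", line 18, in <module>
ValueError: max() iterable argument is empty
```

Run:
```python
from h import *
for n,f,(x,y,w,h),(X,Y,W,H) in(("scene","s7",(295,215,60,50),(140,165,60,90)),("top","t7",(295,225,60,55),(425,245,60,50))):
    im=cv2.imread(f"pics/{f}.png");c=r.get_calibration(n)
    s=cv2.cvtColor(im[y:y+h,x:x+w],cv2.COLOR_BGR2HSV)
    if n=="scene":
      for t in(115,125):
        q=((s[...,1]<60)&(s[...,2]>t)).astype(np.uint8)
        k=max(cv2.findContours(q,0,1)[0],key=cv2.contourArea)
        P=ray(c,(k+np.array([x,y])).reshape(-1,2).astype(float),.08)[:,:2]*1000
        print(n,"ring",t,[np.round(v,1) for v in cv2.fitEllipse(P.astype(np.float32))])
    b=cv2.cvtColor(im[Y:Y+H,X:X+W],cv2.COLOR_BGR2HSV)
    for t in(35,45,55):
        q=(b[...,2]<t).astype(np.uint8)
        if not q.any():continue
        k=max(cv2.findContours(q,0,1)[0],key=cv2.contourArea);(u,v),rr=cv2.minEnclosingCircle(k+np.array([X,Y]))
        print(n,"stopper",t,cv2.contourArea(k),(round(u,1),round(v,1),round(rr,1)),(ray(c,[[u,v]],.165)*1000).round(1))
    q=((b[...,0]<14)&(b[...,1]>165)).astype(np.uint8)
    q=cv2.morphologyEx(q,cv2.MORPH_OPEN,cv2.getStructuringElement(2,(15,15)))
    for k in cv2.findContours(q,0,1)[0]:
        (u,v),rr=cv2.minEnclosingCircle(k+np.array([X,Y]));print(n,"ball",(round(u,1),round(v,1),round(rr,1)),(ray(c,[[u,v]],.062)*1000).round(1))
plan([542,-288,250],0)
```

```text
scene ring 115 [array([584.2,  19.5]), array([86.8, 88.5]), np.float64(11.0)]
scene ring 125 [array([583.8,  20. ]), array([85.8, 86. ]), np.float64(16.3)]
scene stopper 45 0.0 (168.0, 184.0, 0.0) [[ 553.9 -282.3  165. ]]
scene stopper 55 110.0 (166.5, 181.0, 6.8) [[ 547.  -287.5  165. ]]
top stopper 35 52.0 (463.2, 263.4, 4.6) [[ 541.5 -288.5  165. ]]
top stopper 45 64.5 (463.3, 263.3, 5.0) [[ 541.5 -288.5  165. ]]
top stopper 55 73.0 (463.3, 263.2, 5.3) [[ 541.9 -288.6  165. ]]
t 16.25 at [538.3 271.2 229.6] ty 108.01 shift [ 169.4 -533.   -19.7] turn [-0.001 -0.002  0.314] F [ 0.43  0.72 -0.  ] gap 93.0 grip 0.0 j7 1.34
```

```bash
python3 -m creep '[[0,[6,-20,-20],[0,0,0.1]],[0,[17,-55,-25],[0,0,0.2]],[0,[30,-95,-25],[0,0,0.3]],[0,[43,-135,-25],[0,0,0.4]],[0,[56,-175,-25],[0,0,0.5]],[0,[69,-217,-25],[0,0,0.6]],[0,[83,-260,-25],[0,0,0.72]],[0,[96,-303,-25],[0,0,0.84]],[0,[110,-346,-25],[0,0,0.96]],[0,[124,-389,-25],[0,0,1.08]],[0,[137,-432,-25],[0,0,1.187]],[0,[150,-472,-25],[0,0,1.187]]]'|head -2
python3 -c "
from h import *
plan([542,-288,250],-50)"
```

```text
time_s: 17.45
tool_pos: [0.5416, -0.2254, 0.2546]
t 17.45 at [ 541.6 -225.4  254.6] ty 39.77 shift [-48.4 -39.7   4.6] turn [-0.002 -0.002 -0.004] F [ 1.81  0.17 -1.31] gap 92.6 grip 0.0 j7 1.22
```

```bash
python3 -m creep '[[0,[-20,-16,2],[0,0,0]],[0,[-40,-33,4],[0,0,0]],[0,[-48,-40,4],[0,0,0]],[0,[-48,-40,4],[0,0,0]],[0,[-48,-40,4],[0,0,0]],[0,[-48,-40,4],[0,0,0]]]'|head -2
python3 - <<'E'
from h import *
plan([542,-288,115],-50)
o=r.observe();R=np.array(o["orientation"]);p=np.array(o["tool_pos"])
c=r.get_calibration("wrist");im=r.camera("wrist")[:,:,::-1].copy();cv2.imwrite("pics/w8.png",im)
np.savez("w8",K=c["camera_matrix"],T=c["camera_from_world"],R=R,p=p)
E
```

```text
time_s: 18.05
tool_pos: [0.5428, -0.2844, 0.2519]
t 18.05 at [ 542.8 -284.4  251.9] ty 40.1 shift [ -2.4  -2.9 136.9] turn [ 0.    -0.001  0.002] F [-1.01 -0.29  0.12] gap 92.7 grip 0.0 j7 1.33
```

View pics/w8.png

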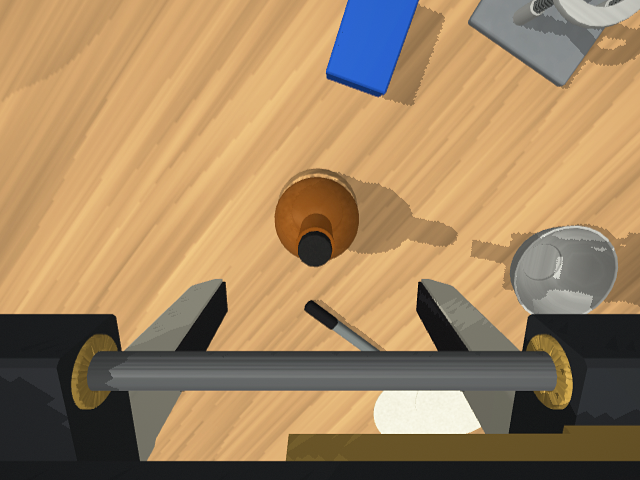

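The stopper's top circle is centred at about (315,248), between the fingers, with the ball at (317,218).

Run:
```python
from h import *
d=np.load("w8.npz");c=dict(camera_matrix=d["K"],camera_from_world=d["T"]);R,p=d["R"],d["p"]
g=cv2.cvtColor(cv2.imread("pics/w8.png"),cv2.COLOR_BGR2HSV)[215:275,280:350]
k=max(cv2.findContours((g[...,2]<60).astype(np.uint8),0,1)[0],key=cv2.contourArea)
(u,v),rr=cv2.minEnclosingCircle(k+np.array([280,215]));print(u,v,rr)
for q,z in(([[u,v]],.169),([[317,218]],.062)):
    P=ray(c,q,z);print(P.round(4),((P-p)@R*1000).round(1))
plan([542,-288,115],-50)
```

```text
314.5 248.1666717529297 17.519933700561523
[[ 0.538  -0.2873  0.169 ]] [[ 0.8 -5.5 82.9]]
[[ 0.5392 -0.2879  0.062 ]] [[ -0.6  -5.  189.9]]
t 18.1 at [ 542.8 -284.5  252.1] ty 40.11 shift [ -2.2  -2.9 137.1] turn [ 0.    -0.001  0.002] F [0.62 0.32 1.  ] gap 92.9 grip 0.0 j7 1.33
```

```bash
python3 -m creep '[[0,[-0.5,-4,25],[0,0,0]],[0,[-0.5,-4,55],[0,0,0]],[0,[-0.5,-4,85],[0,0,0]],[0,[-0.5,-4,110],[0,0,0]],[0,[-0.5,-4,128],[0,0,0]],[0,[-0.5,-4,135],[0,0,0]],[0,[-0.5,-4,136],[0,0,0]],[0,[-0.5,-4,136],[0,0,0]]]'
python3 -c "
from h import *
plan([540,-288,115],-50)"
```

```text
time_s: 18.9
tool_pos: [0.5402, -0.2889, 0.1169]
orientation: [[-0.643, 0.766, 0.001], [0.766, 0.643, -0.0], [-0.001, 0.001, -1.0]]
wrist_force: [-0.5, 0.4, -0.2]
finger_gap: 1.0
grasp_force: 0.0
t 18.9 at [ 540.2 -288.9  116.9] ty 40.02 shift [0.9 0.4 1.9] turn [0.001 0.001 0.   ] F [-0.54  0.36 -0.19] gap 93.0 grip 0.0 j7 1.42
```

```bash
python3 -m creep '[[0.3,[0,0,0],[0,0,0]],[0.5,[0,0,0],[0,0,0]],[0.6,[0,0,0],[0,0,0]],[0.7,[0,0,0],[0,0,0]],[0.75,[0,0,0],[0,0,0]],[0.8,[0,0,0],[0,0,0]],[0.9,[0,0,0],[0,0,0]],[0.9,[0,0,0],[0,0,0]],[0.9,[0,0,0],[0,0,0]]]' 10
python3 -m creep '[[0.9,[0,0,0],[0,0,0]],[0.9,[0,0,0],[0,0,0]],[0.9,[0,0,-5],[0,0,0]],[0.9,[0,0,-20],[0,0,0]],[0.9,[0,0,-45],[0,0,0]],[0.9,[0,0,-75],[0,0,0]],[0.9,[0,0,-100],[0,0,0]],[0.9,[0,0,-115],[0,0,0]],[0.9,[0,0,-120],[0,0,0]],[0.9,[0,0,-120],[0,0,0]],[0.9,[0,0,-120],[0,0,0]]]' 50
python3 -c "
from h import *
plan([584,20,235],-50)"
```

```text
time_s: 19.8
tool_pos: [0.5399, -0.289, 0.1161]
orientation: [[-0.643, 0.766, 0.0], [0.766, 0.643, 0.0], [-0.0, 0.0, -1.0]]
wrist_force: [0.1, -0.0, 0.4]
finger_gap: 0.3
grasp_force: 10.0
time_s: 20.9
tool_pos: [0.5393, -0.2888, 0.2357]
orientation: [[-0.643, 0.766, -0.001], [0.766, 0.643, 0.0], [0.001, -0.0, -1.0]]
wrist_force: [-1.0, 0.8, -1.2]
finger_gap: 0.293
grasp_force: 50.0
t 20.9 at [ 539.3 -288.8  235.7] ty 40.0 shift [207.8 232.7   0.8] turn [-0.    -0.001  0.   ] F [-0.97  0.81 -1.23] gap 27.2 grip 50.0 j7 1.34
```

```bash
python3 -m creep '[[0.9,[10,11,0],[0,0,0]],[0.9,[32,36,0],[0,0,0]],[0.9,[58,65,0],[0,0,0]],[0.9,[84,94,0],[0,0,0]],[0.9,[110,123,0],[0,0,0]],[0.9,[136,152,0],[0,0,0]],[0.9,[162,181,0],[0,0,0]],[0.9,[185,207,0],[0,0,0]],[0.9,[200,224,0],[0,0,0]],[0.9,[207,232,0],[0,0,0]],[0.9,[208,233,0],[0,0,0]],[0.9,[208,233,0],[0,0,0]]]'|head -2
python3 -m creep '[[0.9,[0,0,5],[0,0,0]],[0.9,[0,0,15],[0,0,0]],[0.9,[0,0,25],[0,0,0]],[0.9,[0,0,35],[0,0,0]],[0.9,[0,0,40],[0,0,0]],[0.9,[0,0,40],[0,0,0]],[0.9,[0,0,40],[0,0,0]]]'
python3 - <<'E'
from h import *
plan([584,20,164],-50)
s=r.camera("scene")[:,:,::-1].copy();cv2.imwrite("pics/s9.png",s)
t=r.camera("wrist")[:,:,::-1].copy();cv2.imwrite("pics/w9.png",t)
cv2.imwrite("pics/m9.png",np.hstack([cv2.resize(s[150:290,250:390],(400,400)),cv2.resize(t[:,:480],(400,400))]))
E
```

```text
time_s: 22.1
tool_pos: [0.5841, 0.0192, 0.2358]
time_s: 22.8
tool_pos: [0.5846, 0.0199, 0.1961]
orientation: [[-0.643, 0.766, -0.0], [0.766, 0.643, -0.0], [-0.0, -0.0, -1.0]]
wrist_force: [-0.5, 0.1, -2.6]
finger_gap: 0.293
grasp_force: 50.0
t 22.8 at [584.6  19.9 196.1] ty 39.99 shift [ 0.5 -0.4 32.1] turn [-0.  0. -0.] F [-0.48  0.07 -2.58] gap 27.3 grip 50.0 j7 0.83
```

View pics/m9.png

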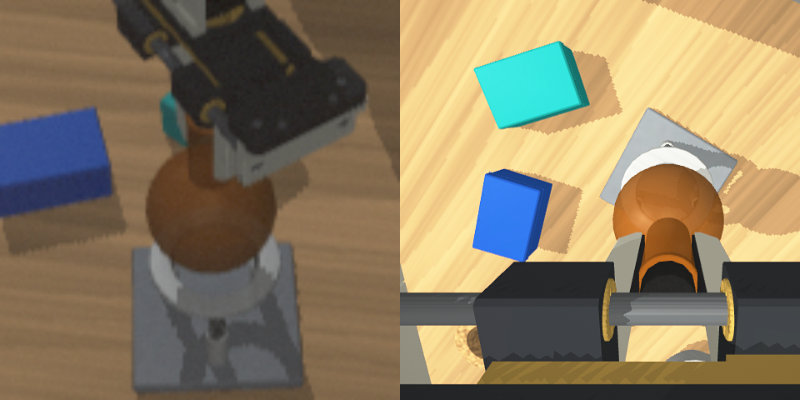

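The flask hangs upright and centred over the ring in both views. I'll lower it slowly.

```bash
python3 -m creep '[[0.9,[0,0,6],[0,0,0]],[0.9,[0,0,12],[0,0,0]],[0.9,[0,0,18],[0,0,0]],[0.9,[0,0,22],[0,0,0]],[0.9,[0,0,25],[0,0,0]],[0.9,[0,0,28],[0,0,0]],[0.9,[0,0,30],[0,0,0]],[0.9,[0,0,32],[0,0,0]],[0.9,[0,0,33],[0,0,0]],[0.9,[0,0,34],[0,0,0]],[0.9,[0,0,34],[0,0,0]]]'
python3 -c "
from h import *
plan([584,20,148],-50)"
```

```text
time_s: 24.0
tool_pos: [0.5846, 0.02, 0.1623]
orientation: [[-0.643, 0.766, 0.0], [0.766, 0.643, 0.0], [-0.0, 0.0, -1.0]]
wrist_force: [-2.4, 0.2, 5.5]
finger_gap: 0.293
grasp_force: 50.0
t 24.0 at [584.6  20.  162.3] ty 39.99 shift [ 0.4 -0.5 14.3] turn [ 0.  0. -0.] F [-2.44  0.19  5.53] gap 27.3 grip 50.0 j7 0.86
```

```bash
python3 -m creep '[[0.9,[0.3,-0.4,1],[0,0,0]],[0.9,[0.6,-0.8,2],[0,0,0]],[0.9,[0.6,-0.8,3],[0,0,0]],[0.9,[0.6,-0.8,4],[0,0,0]],[0.9,[0.6,-0.8,5],[0,0,0]],[0.9,[0.6,-0.8,6],[0,0,0]],[0.9,[0.6,-0.8,7],[0,0,0]],[0.9,[0.6,-0.8,8],[0,0,0]],[0.9,[0.6,-0.8,9],[0,0,0]],[0.9,[0.6,-0.8,10],[0,0,0]],[0.9,[0.6,-0.8,10],[0,0,0]]]'
python3 -c "
from h import *
for i in range(3): plan([584,20,148],-50)"
```

```text
time_s: 25.1
tool_pos: [0.5841, 0.0202, 0.1528]
orientation: [[-0.643, 0.766, 0.001], [0.766, 0.643, 0.001], [-0.0, 0.001, -1.0]]
wrist_force: [-1.6, 0.6, 9.7]
finger_gap: 0.29
grasp_force: 50.0
t 25.1 at [584.1  20.2 152.8] ty 40.0 shift [-0.1 -0.2  4.8] turn [0.001 0.    0.   ] F [-1.65  0.63  9.7 ] gap 27.0 grip 50.0 j7 0.86
t 25.1 at [584.1  20.2 152.8] ty 40.0 shift [-0.1 -0.2  4.8] turn [0.001 0.    0.   ] F [-1.65  0.63  9.7 ] gap 27.0 grip 50.0 j7 0.86
t 25.1 at [584.1  20.2 152.8] ty 40.0 shift [-0.1 -0.2  4.8] turn [0.001 0.    0.   ] F [-1.65  0.63  9.7 ] gap 27.0 grip 50.0 j7 0.86
```

```bash
python3 -m creep '[[0.9,[0,0,1],[0,0,0]],[0.9,[0,0,2],[0,0,0]],[0.9,[0,0,3],[0,0,0]],[0.9,[0,0,4],[0,0,0]],[0.9,[0,0,5],[0,0,0]],[0.9,[0,0,5],[0,0,0]],[0.9,[0,0,5],[0,0,0]],[0.9,[0,0,5],[0,0,0]]]'
for i in 1 2 3; do python3 -m creep '[[0.9,[0,0,0],[0,0,0]]]' | sed -n '2p;4p'; done
python3 - <<'E'
from h import *
s=r.camera("scene")[:,:,::-1].copy();w=r.camera("wrist")[:,:,::-1].copy()
cv2.imwrite("pics/m10.png",np.hstack([cv2.resize(s[160:290,250:490],(560,303)),cv2.resize(s[150:400,60:260],(240,303))]))
E
```

```text
time_s: 25.9
tool_pos: [0.5841, 0.0202, 0.1481]
orientation: [[-0.643, 0.766, 0.001], [0.766, 0.643, 0.001], [-0.0, 0.002, -1.0]]
wrist_force: [-2.6, 1.4, 12.1]
finger_gap: 0.299
grasp_force: 50.0
tool_pos: [0.5841, 0.0202, 0.1481]
wrist_force: [-2.4, 1.6, 11.1]
tool_pos: [0.5841, 0.0202, 0.1481]
wrist_force: [-2.9, 1.9, 11.2]
tool_pos: [0.5841, 0.0202, 0.1481]
wrist_force: [-3.4, 1.2, 11.2]
```

View pics/m10.png

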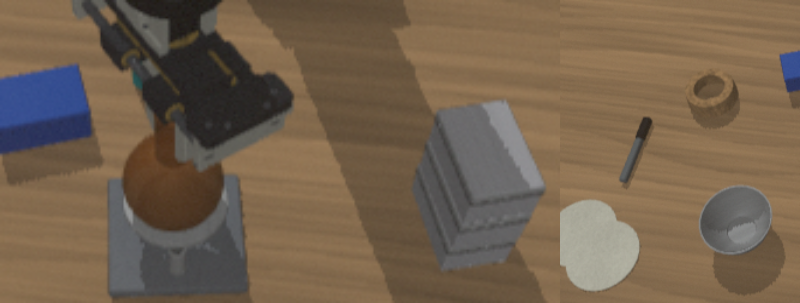

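The flask is seated upright with the ring well down, at about 12.7 N including the flask's weight. The column stands free, so I'll hand it in.

```bash
python3 -c "
from cell import r
print(r.job_done())"
```

```text
the job is handed in; nothing more can be done
None
```

I handed the job in with the three tins stacked flush and the flask still held upright in the cradle, pressing the ring an estimated 15–18 mm down its 20 mm travel; the hand-in returned no verdict.

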